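# Sort pierced from blind bisque beads with a needle tool

## Robot

A 6-joint arm with a two-finger parallel gripper is mounted at the origin on the work surface. World frame = base frame: x ahead of the robot, y to its left, z up, the work surface at z = 0. Lengths are in m, angles in rad, forces in N, time in s.
With the tool pointing down it reaches from about 0.35 to 1 m from the base axis. Payload 7.1 kg.
Tool frame: the origin (TCP) lies on the centre line of the jaws, within the pads' length; the fingertips stand 17 mm ahead of it and the grasp point (between the pads) lies 2 mm behind it; z points along the fingers, y is the direction in which the jaws open and shut (so a half turn about z gives the same grasp; the last joint's range is limited). The gripper opens to 85 mm and grips with 20 to 120 N. Pads are 22 mm wide; open, the fingers measure 114 mm over their backs; the gripper's body (76 mm by 85 mm) begins 54 mm behind the grasp point. The pads swing forward as they close: fully open they stand 13 mm farther back than shut.
Start: joints at [1.107, 0.423, 1.63, -0, 1.089, -0.019], TCP at [0.269, 0.564, 0.248] pointing down, gripper open.
Joint ranges: [-3, 3], [-0.9, 2.11], [0.09, 2.58], [-1.31, 4.45], [0.11, 2.69], [-2.54, 2.54]. Speed limits (rad/s): [2.39, 2.39, 3.01, 3.14, 3.14, 3.14].

## Interface

Orientations are given as a unit quaternion [w, x, y, z].
In Python, from rig import r gives the robot as it stands.
- The arm moves only by the tool play_rows, never from a script. Its argument "motion" is text: rows parted by semicolons, each of 5 numbers parted by spaces: the finger opening in mm, from 0 to 85.4, then the shift along the world's x, y, z in mm, then the turn about the world's z in degrees. In form: fingers dx dy dz yaw; .... A call has 1 to 20 rows; each row shifts and turns the commanded pose from where the row before left it; what a row does not reach is not made up. A row lasts 1/8 s, in which the tool goes at most 62.5 mm and 10.7 degrees, less where a joint would pass 70% of its speed; a pose out of reach is approached as far as the arm can. A call is refused whole if a number of a shift passes 62.5 or a number of a turn 10.7, either way. A call with a gripper value outside its range is refused whole. The fingers move at their own pace and stop on an object; "newtons" is the grip in N (left out, the last holds). Time passes only in rows, so rows that do not move let the fingers close. It gives the time, the measured TCP pose, the force and the opening at its end, in the units of the state.
- r.sense(): the state, without advancing time (a new reading comes with each control period).
- r.grab_frame(name): name is "scene" or "top"; returns the picture (400x640x3 uint8, red, green, blue); there is no depth.
- r.calibration(name): a dict with "intrinsics" (3x3 intrinsics, pixels), "k1" (the pictures are not rectified: a ray, as slopes to the right and down, at radius r is drawn at 1 + k1 r^2 times it, then the intrinsics apply), "R" (3x3) and "t" (3): a world point X has camera coordinates R X + t. Camera axes: x right, y down, z forward; pixel columns grow to the right and rows downward; lengths in m; the calibration is good to about 2 mm. A picture is of the moment at which its call begins. calibration takes no time and is no camera call.
- r.hand_in(): hands the job in, once; it reports no verdict.
Trained networks look in the newest picture that a camera, given by its name, has taken for a name from the list of things; names that differ only in an ending like _2 or _b are one class to them, and where a whole thing is asked for, a point or a joint stands for the part that bears it (a point fixed in the world has none). Each returns a list of dicts, best first, with "p" (0 to 1); they miss things now and then, are a little off and sometimes report something else, mostly with a low value. They report only what shows in the picture. A call takes as long as a camera call. They do not tell look-alikes from the thing itself.
- r.recognise(camera, thing): "centre" ([x, y, z] in m, in world coordinates, good to about 4 mm: the middle of the surface that is visible of it).
- r.silhouettes(camera, thing): "region" (400x640 bool, what is visible of it).
The state is a dict: "clock": time; "joint_pos": joint angles; "joint_velocities": joint speeds; "effort": joint torques, N m; "ee_pos": TCP position; "orientation": TCP orientation; "ft_force": force on the tool from outside, world axes, zero at the start; "ft_torque": the same for the moment, N m; "finger_gap": finger opening in m.
Only numpy, scipy, OpenCV 4.12 (cv2) and the standard library are available. Lean on these libraries where they do the work, as an engineer would, in place of code of your own. Each camera call takes 0.05 s, during which the arm holds its last target.

## Task

Check the four big bisque beads on the wooden bead board before they are painted: take the needle tool out of its stand and feel down the bore of each bead in turn, gently, working along the row from the robot's left end to its right. Stand every bead that turns out blind (not pierced right through) upright on the floor of the seconds tray, and leave the sound ones standing in their nests. Hang the needle tool back in its hole in the stand, and do not knock over or shove the brush pot, the glaze bottle or the egg cup.

Things in the scene. Friction and masses are not known exactly. Their poses are not given: they have to be found in the camera images.
- board: Wooden bead board, fixed, 66 (x) x 262 (y) x 16 mm high; origin at the centre of its underside, z up, y along the row of nests towards the robot's left. A bead stands in each nest, 66 mm apart, all alike outside: bisque barrels 40 mm tall, 33 mm wide (straight from 6 to 34 mm up, chamfered to 26 mm at both ends), 45 to 70 g. The beads themselves are not tracked.
- nest_1 (a point): Robot's leftmost nest: centre of its floor, 11 mm above the table. A round recess 36 mm wide, 5 mm deep; its bead stands centred within 1 mm, from 11 to 51 mm above the table. In every bead (nests 1 to 4) the bore is upright and 12 mm wide: in a sound bead a pin goes down 40 mm, to the nest floor; in a blind one a hard web stops it 22 mm below the mouth (come down on it slowly, about 20 mm/s).
- nest_2 (a point): Nest 2, second from the robot's left: centre of its floor, 11 mm above the table. Same nest and same looking bead as nest 1. Which beads are blind, and how many, is not told.
- nest_3 (a point): Nest 3, third from the robot's left: centre of its floor, 11 mm above the table. Same nest and same looking bead as nest 1. Which beads are blind, and how many, is not told.
- nest_4 (a point): Nest 4, the robot's rightmost: centre of its floor, 11 mm above the table. Same nest and same looking bead as nest 1. Which beads are blind, and how many, is not told.
- needle_tool: Potter's needle tool, loose, about 30 g, 139 mm long, hanging upright in its stand with the needle down; origin at the tip of the needle, z along the tool towards the end of the handle. From the tip: steel needle 4 mm thick up to 44 mm, brass ferrule tapering to 10 mm thick up to 70 mm, a flat-bottomed collar 20 mm wide from 70 to 75 mm, then a plain round handle 14 mm thick from 80 to 134 mm.
- pin_tip (a point): Tip of the needle
- pin_grip (a point): Middle of the needle tool's handle, 108 mm above the tip; a good place to hold it
- stand: Oak tool stand, fixed, 96 (x) x 60 (y) mm and 85 mm tall, origin at the centre of its underside, z up: a 14 mm top plate on two end walls. A dark wooden modelling tool, fixed, 13 mm thick, sticks up 36 mm out of the plate at x = +34 mm, 56 mm from the needle tool's hole, so the needle tool is best gripped with one finger on either side in the stand's y direction.
- stand_hole (a point): Centre of the needle tool's hole, level with the upper face of the plate, 85 mm above the table, at x = -22 mm in the stand. The hole is 14 mm wide and goes through the plate; the tool hangs in it by its collar, with the tip 70 mm below this point.
- tray: Seconds tray, a shallow oak tray, fixed, 212 (x) x 152 (y) mm outside, walls 6 mm thick and 22 mm high above the table, floor 6 mm above the table; origin at the centre of its underside, z up.
- egg_cup: Chipped bisque egg cup, 44 mm wide, 50 mm tall, about 60 g, loose, standing in the tray wherever it was left; origin at the centre of its underside, z up. A bystander: there is room for blind beads beside it.
- brush_pot: White pot of brushes, loose, about 0.3 kg: pot 68 mm wide and 85 mm tall, brushes up to 170 mm above the table that keep within 40 mm of its axis; origin at the centre of its underside. It stands on the table close by the far side of the bead board. A bystander.
- glaze_bottle: White underglaze bottle, loose, about 0.14 kg, 48 mm wide and 120 mm tall; origin at the centre of its underside. It stands on the table close by the robot's side of the bead board. A bystander.
Things that resemble listed ones, but are neither listed nor needed, are in the scene too. Leave any blue or orange look-alike of the needle_tool alone. There is more than one size of the stand; the one meant has the size given above.

How it is judged:
By the outcome, as a careful person would: the job done as asked, in the order asked, and still so for the second after the job is handed in, with the robot touching nothing.
It also fails if it takes over 72 s, if anything falls off the work surface, if the arm or the gripper's body presses on something with over 40 N, if the wrist force passes 120 N, or if a joint passes its speed limit or range.

## Working session

There is one attempt and no reset: what is moved stays moved. The work goes in short steps, Python scripts to look and compute and a tool call to move; the robot and the scene stay as the last step left them, time stands still between calls to the robot, and variables do not carry over. Pictures are saved under pics/ and viewed, and the job is handed in when it is done.

Besides the shell and the picture viewer there is one more tool, called after "Emit:" by a JSON object that holds its "name" and its "arguments". play_rows: Moves the arm, as the interface text tells. Its arguments: {"type":"object","properties":{"motion":{"type":"string"},"newtons":{"type":"number"}},"required":["motion"]}

```bash
ls; mkdir -p pics; python3 - <<'E'
from rig import r
import cv2
print(r.sense())
for n in("scene","top"):
    im=r.grab_frame(n); cv2.imwrite(f"pics/{n}0.png",im[:,:,::-1])
    print(n,r.calibration(n))
E
```

```text
pics
{'clock': 0.0, 'joint_pos': array([ 1.10701604e+00,  4.23847017e-01,  1.63074520e+00, -2.49040085e-05,
        1.08857415e+00, -1.89991581e-02]), 'joint_velocities': array([0.00018206, 0.00085127, 0.00065994, 0.00110731, 0.0008981 ,
       0.00042728]), 'effort': array([-1.62837601e-03, -5.57371795e+01, -2.81740254e+01, -8.75803767e-05,
        7.00289413e-03,  1.18091073e-06]), 'ee_pos': array([0.26865071, 0.56371139, 0.24752012]), 'orientation': array([-1.77391622e-04,  2.20556232e-01,  9.75373943e-01, -7.66677321e-04]), 'ft_force': array([ 0.02997358, -0.7046695 , -0.64901729]), 'ft_torque': array([ 0.01527758, -0.02614789,  0.0276483 ]), 'finger_gap': 0.08544579232993804}
scene {'intrinsics': array([[509.27549737,   0.        , 317.50075797],
       [  0.        , 509.27549737, 199.58114   ],
       [  0.        ,   0.        ,   1.        ]]), 'k1': 0.03470646639941397, 'R': array([[-0.72985901,  0.68359152,  0.00290939],
       [ 0.44957303,  0.48319888, -0.75126755],
       [-0.51496594, -0.54701141, -0.65999136]]), 't': array([ 0.3519104 , -0.18394484,  1.63160784])}
top {'intrinsics': array([[400.34386032,   0.        , 321.15574628],
       [  0.        , 400.34386032, 200.94877393],
       [  0.        ,   0.        ,   1.        ]]), 'k1': -0.09022941323342452, 'R': array([[ 0.01435647, -0.99985383, -0.00928535],
       [-0.99282601, -0.01315191, -0.11884252],
       [ 0.11870303,  0.0109249 , -0.9928697 ]]), 't': array([0.04493725, 0.53653629, 1.15377968])}
```

View pics/scene0.png

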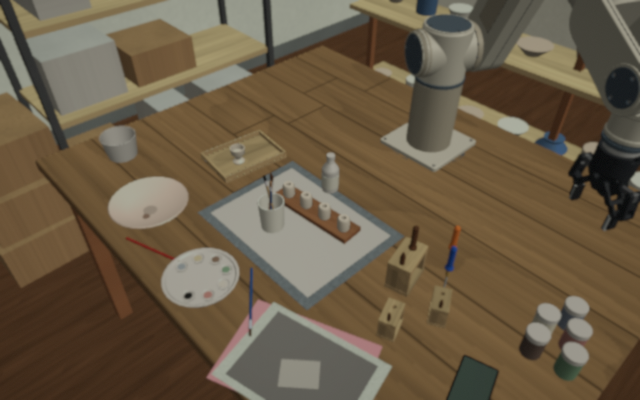

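View pics/top0.png

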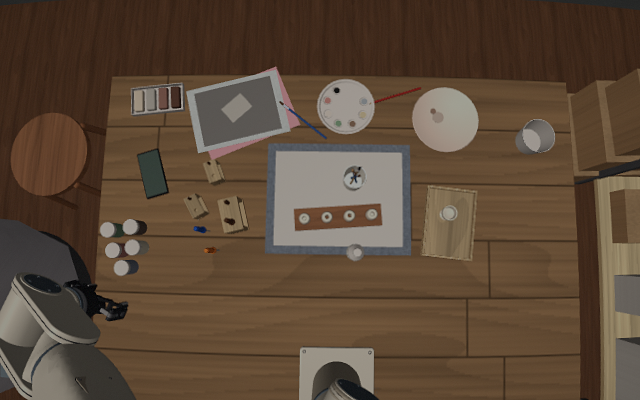

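The scene view shows the large stand near (407,262), small look-alike stands at (391,320) and (440,305), and blue and orange tools near (452,250). The top view shows the board spanning about (295..382, 217), the tray at (450,222), the pot at (353,178) and the bottle at (355,252).

```bash
cat > h.py <<'E'
import numpy as np, cv2
from rig import r
C={n:r.calibration(n) for n in("scene","top")}
def proj(n,X):
    c=C[n]; p=np.atleast_2d(X)@c["R"].T+c["t"]; s=p[:,:2]/p[:,2:]
    s=s*(1+c["k1"]*(s**2).sum(1,keepdims=True)); K=c["intrinsics"]
    return s*K[0,0]+K[:2,2]
def at_z(n,uv,z):
    c=C[n];K=c["intrinsics"]; d=(np.array(uv,float)-K[:2,2])/K[0,0]; s=d.copy()
    for _ in range(20): s=d/(1+c["k1"]*(s@s))
    v=c["R"].T@np.array([s[0],s[1],1]); o=-c["R"].T@c["t"]
    return o+v*(z-o[2])/v[2]
def crop(n,im,x0,y0,w,h,f,name):
    cv2.imwrite(name,cv2.resize(im[y0:y0+h,x0:x0+w,::-1],None,fx=f,fy=f,interpolation=cv2.INTER_CUBIC))
E
python3 - <<'E'
from h import *
im=r.grab_frame("scene"); crop("s",im,360,210,120,150,4,"pics/c1.png"); crop("s",im,190,130,190,110,4,"pics/c2.png")
im=r.grab_frame("top"); crop("t",im,165,140,110,130,5,"pics/c3.png"); crop("t",im,285,150,200,120,4,"pics/c4.png")
for n in("scene","top"):
    for t in("needle_tool","pin_grip","stand","stand_hole","board","tray","egg_cup","brush_pot","glaze_bottle","nest_1"):
        try:
            for d in r.recognise(n,t)[:4]: print(n,t,np.round(d["centre"],3),round(d["p"],2),proj(n,d["centre"]).round())
        except Exception as e: print(n,t,e)
print(r.sense()["clock"])
E
```

```text
scene needle_tool [0.393 0.363 0.116] 0.68 [[456. 235.]]
scene needle_tool [0.449 0.389 0.097] 0.63 [[449. 260.]]
scene needle_tool [0.474 0.307 0.119] 0.53 [[414. 239.]]
scene needle_tool [0.508 0.037 0.015] 0.38 [[320. 219.]]
scene pin_grip [0.474 0.304 0.118] 0.63 [[413. 238.]]
scene pin_grip [0.453 0.395 0.095] 0.53 [[450. 263.]]
scene stand [0.537 0.433 0.056] 0.8 [[438. 306.]]
scene stand [0.64  0.382 0.062] 0.72 [[388. 317.]]
scene stand [0.52  0.324 0.076] 0.62 [[405. 266.]]
scene stand_hole [0.52  0.319 0.078] 0.96 [[403. 265.]]
scene stand_hole [0.537 0.433 0.06 ] 0.78 [[439. 304.]]
scene stand_hole [0.641 0.383 0.055] 0.6 [[388. 319.]]
scene board [0.508 0.034 0.017] 0.62 [[319. 218.]]
scene board [0.474 0.304 0.122] 0.61 [[413. 237.]]
scene tray [ 0.477 -0.333  0.004] 0.77 [[245. 156.]]
scene tray [ 0.401 -0.038  0.064] 0.37 [[330. 174.]]
scene egg_cup [ 0.603 -0.035  0.063] 0.72 [[274. 208.]]
scene egg_cup [0.521 0.317 0.077] 0.55 [[402. 265.]]
scene egg_cup [0.508 0.034 0.016] 0.21 [[319. 218.]]
scene brush_pot [ 0.605 -0.039  0.062] 0.73 [[272. 208.]]
scene glaze_bottl
[... 508 characters left out ...]
5. 213.]]
top stand [0.515 0.416 0.056] 0.61 [[197. 205.]]
top stand_hole [0.514 0.422 0.055] 0.96 [[195. 206.]]
top stand_hole [0.615 0.371 0.057] 0.68 [[214. 172.]]
top stand_hole [0.49  0.3   0.086] 0.58 [[234. 214.]]
top board [0.492 0.    0.014] 0.78 [[338. 217.]]
top tray [0.496 0.3   0.085] 0.72 [[233. 212.]]
top tray [ 0.468 -0.33   0.007] 0.57 [[447. 226.]]
top egg_cup [ 0.504 -0.325  0.043] 0.45 [[449. 213.]]
top brush_pot [ 0.604 -0.042  0.043] 0.63 [[353. 178.]]
top brush_pot [0.472 0.3   0.126] 0.38 [[230. 219.]]
top brush_pot [ 0.473 -0.332  0.008] 0.19 [[448. 224.]]
top glaze_bottle [ 0.389 -0.049  0.082] 0.49 [[356. 251.]]
top nest_1 [0.492 0.004 0.012] 0.83 [[337. 216.]]
1.2
```

View pics/c1.png

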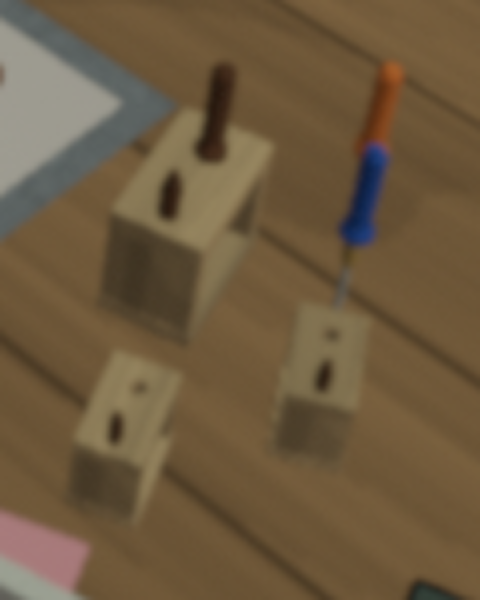

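View pics/c2.png

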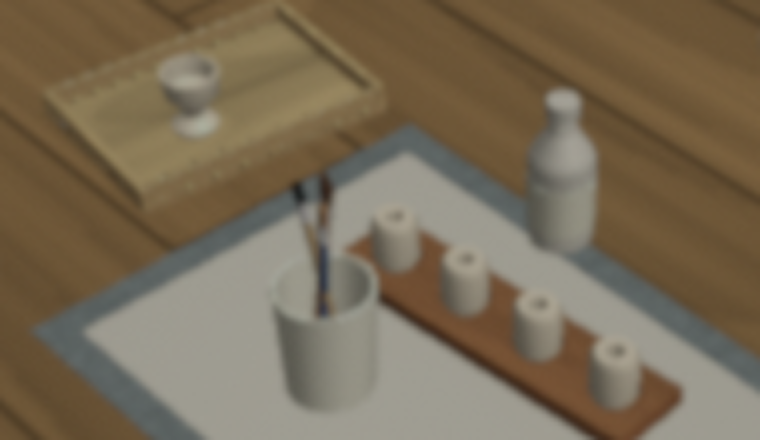

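View pics/c3.png

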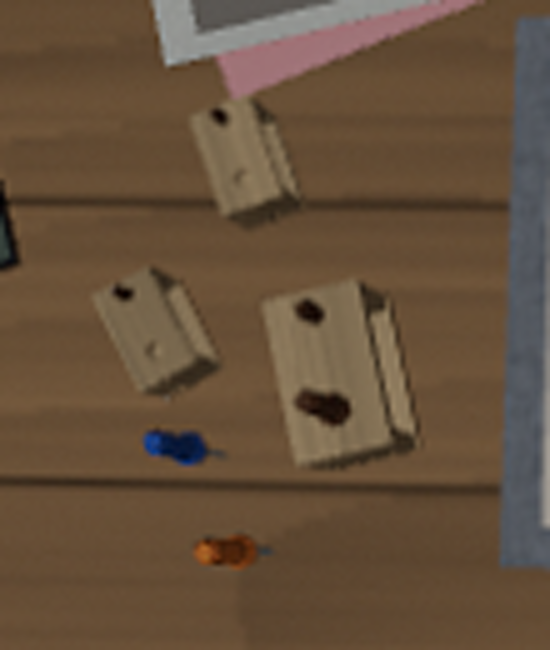

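View pics/c4.png

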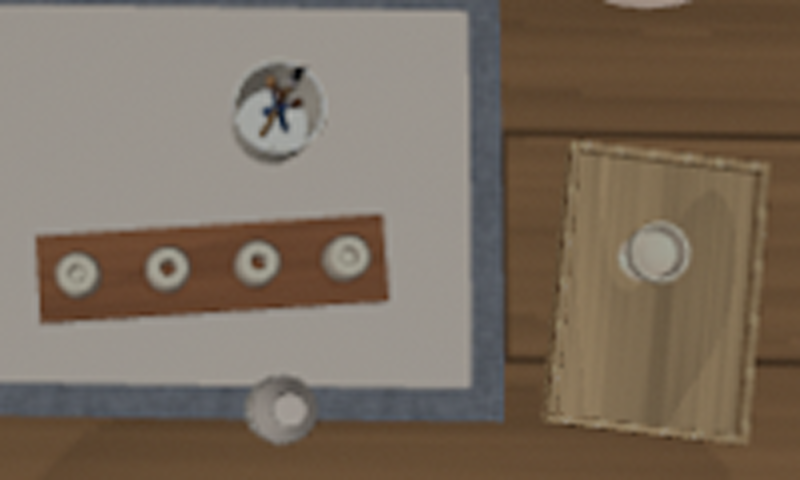

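```bash
python3 - <<'E'
from h import *
T=[(304.25,218),(326.75,217),(349.5,215.5),(372,214)]
S=[(344.5,217.25),(325.25,205),(306.5,194.25),(289.5,183.75)]
for n,L in(("top",T),("scene",S)):
    P=np.array([at_z(n,u,.051) for u in L]); print(n,P.round(4).tolist(),np.linalg.norm(np.diff(P,axis=0),axis=1).round(4))
# stand top corners from crops
ct=[(262,300),(358,280),(392,455),(300,466)]
cs=[(112,208),(193,108),(273,150),(200,247)]
P=[at_z("top",(165+a/5,140+b/5),.085) for a,b in ct]; print(np.round(P,4).tolist(),np.mean(P,0))
P=[at_z("scene",(360+a/4,210+b/4),.085) for a,b in cs]; print(np.round(P,4).tolist(),np.mean(P,0))
# tall tool: base and top
print("base top",at_z("top",(165+342/5,140+408/5),.088)," scene",at_z("scene",(360+211/4,210+155/4),.088))
print("short base top",at_z("top",(165+316/5,140+313/5),.085)," scene",at_z("scene",(360+170/4,210+213/4),.085))
for z in(.121,.154): print(z,"tall tip",at_z("top",(165+306/5,140+402/5),z),at_z("scene",(360+223/4,210+68/4),z))
for z in(.121,.154): print(z,"short tip",at_z("top",(165+304/5,140+306/5),z),at_z("scene",(360+172/4,210+176/4),z))
# blue/orange handle tops
for z in (.05,.1,.14,.16): print(z,"blue",at_z("top",(165+152/5,140+442/5),z),at_z("scene",(360+376/4,210+150/4),z),"or",at_z("top",(165+202/5,140+549/5),z),at_z("scene",(360+393/4,210+66/4),z))
ctr=[(573,140),(768,165),(748,440),(546,420)]
print("tray",np.round([at_z("top",(285+a/4,150+b/4),.022) for a,b in ctr],4).tolist())
ctr=[(45,95),(278,2),(385,88),(140,192)]
print("tray",np.round([at_z("scene",(190+a/4,130+b/4),.022) for a,b in ctr],4).tolist())
print("egg",at_z("top",(285+660/4,150+252/4),.05),at_z("scene",(190+190/4,130+75/4),.05),at_z("scene",(190+197/4,130+122/4),.012))
print("bottle",at_z("top",(285+290/4,150+408/4),.12),at_z("scene",(190+563/4,130+98/4),.12))
print("pot",at_z("top",(285+280/4,150+112/4),.085),at_z("scene",(190+325/4,130+282/4),.085))
E
```

```text
top [[0.4831, 0.1005, 0.051], [0.4869, 0.0352, 0.051], [0.4922, -0.0307, 0.051], [0.4974, -0.0961, 0.051]] [0.0654 0.0662 0.0656]
scene [[0.4842, 0.1022, 0.051], [0.4878, 0.0354, 0.051], [0.4947, -0.0298, 0.051], [0.4992, -0.094, 0.051]] [0.067  0.0655 0.0644]
[[0.5284, 0.348, 0.085], [0.5406, 0.293, 0.085], [0.4413, 0.2698, 0.085], [0.4342, 0.3221, 0.085]] [0.48610325 0.30823506 0.085     ]
[[0.5435, 0.2946, 0.085], [0.4497, 0.2756, 0.085], [0.4425, 0.3282, 0.085], [0.5298, 0.3458, 0.085]] [0.49138132 0.31105259 0.085     ]
base top [0.46719454 0.29864422 0.088     ]  scene [0.4740223  0.30806943 0.088     ]
short base top [0.52130931 0.31645083 0.085     ]  scene [0.52273306 0.31889406 0.085     ]
0.121 tall tip [0.46805158 0.31112061 0.121     ] [0.44297091 0.28650457 0.121     ]
0.154 tall tip [0.46583993 0.30288409 0.154     ] [0.47274465 0.3048637  0.154     ]
0.121 short tip [0.52106567 0.3144494  0.121     ] [0.52908682 0.32035882 0.121     ]
0.154 short tip [0.51724713 0.30611199 0.154     ] [0.55538063 0.3373499  0.154     ]
0.05 blue [0.44785688 0.41943618 0.05      ] [0.3
[... 362 characters left out ...]
0.14      ] [0.38939348 0.36057738 0.14      ]
0.16 blue [0.44285149 0.3833883  0.16      ] [0.46804013 0.40091763 0.16      ] or [0.38699864 0.35389049 0.16      ] [0.40921142 0.37011185 0.16      ]
tray [[0.5898, -0.2697, 0.022], [0.5729, -0.4191, 0.022], [0.3664, -0.3981, 0.022], [0.3801, -0.2464, 0.022]]
tray [[0.5792, -0.4109, 0.022], [0.3718, -0.3908, 0.022], [0.3849, -0.2432, 0.022], [0.5949, -0.2662, 0.022]]
egg [ 0.50321694 -0.32540279  0.05      ] [ 0.50478566 -0.32398697  0.05      ] [ 0.508162   -0.31706011  0.012     ]
bottle [ 0.38765785 -0.04889283  0.12      ] [ 0.38927561 -0.04726385  0.12      ]
pot [ 0.59668486 -0.04373405  0.085     ] [ 0.60255813 -0.04297774  0.085     ]
```

Candidates for the needle tool:
- Brown tall tool in the large stand: scene (413,240), top (229,221). It triangulates to a top at z≈0.154, as the needle tool should.
- Short brown stub in the same stand: scene (402,260). This is the fixed modelling tool.
- Blue at scene (452,250) and orange at (456,235).
- Stubs in the two small stands.

I choose the tall brown one at about (0.469, 0.305), as the close crops support.

Emit:
{"name": "play_rows", "arguments": {"motion": "50 25 -32 0 4.75;50 25 -32 0 4.75;50 25 -32 0 4.75;50 25 -32 0 4.75;50 25 -32 0 4.75;50 25 -32 0 4.75;50 25 -32 0 4.75;50 25 -34.5 0 4.75;50 0 0 0 0;50 0 0 0 0", "newtons": 30}}

```text
clock: 2.45
ee_pos: [0.4688, 0.3058, 0.2484]
orientation: [-0.0, -0.108, 0.994, 0.0]
ft_force: [-0.4, 0.2, 0.5]
finger_gap: 0.0504
```

```bash
python3 - <<'E'
from h import *
s=r.sense();print(s["ee_pos"],s["orientation"],s["joint_pos"],s["ft_force"],s["finger_gap"])
im=r.grab_frame("scene"); crop("s",im,340,130,150,150,4,"pics/d1.png")
im=r.grab_frame("top"); crop("t",im,165,140,110,130,5,"pics/d2.png")
E
```

```text
[0.46875839 0.30584322 0.2483504 ] [-6.96288225e-05 -1.08347264e-01  9.94113095e-01  1.37767860e-04] [ 5.56679030e-01  3.27876302e-01  1.77596103e+00  3.58385920e-04
  1.03776148e+00 -1.23142017e+00] [-0.4152225   0.19587223  0.45805206] 0.05035664982844428
```

View pics/d1.png

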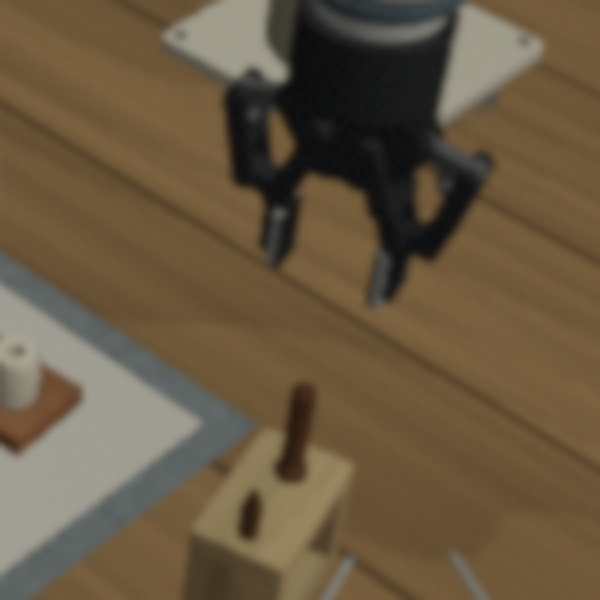

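View pics/d2.png

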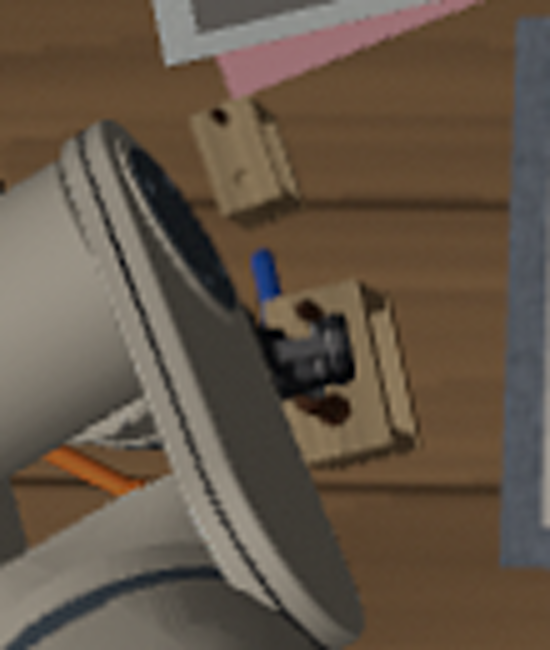

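```bash
python3 - <<'E'
from h import *
im=r.grab_frame("scene"); crop("s",im,340,200,200,150,4,"pics/d3.png")
print(r.sense()["clock"])
E
```

```text
2.6
```

View pics/d3.png

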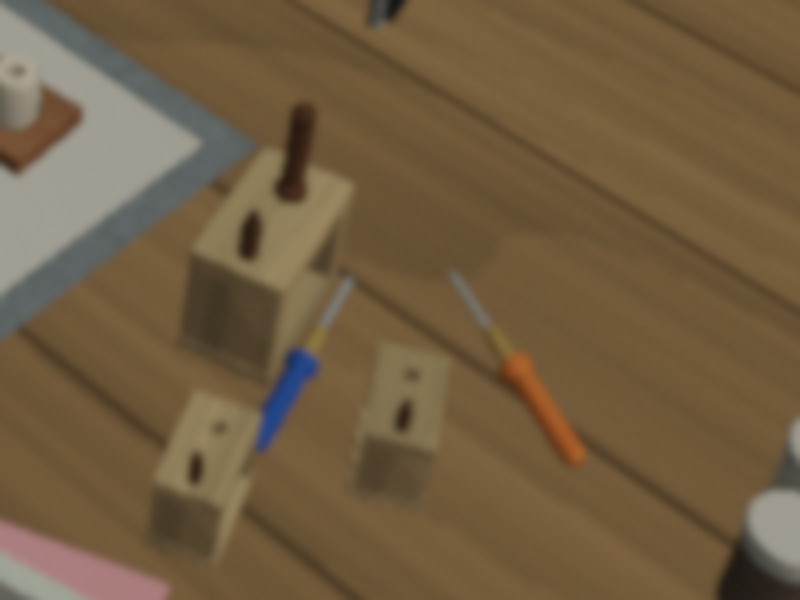

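Both look-alikes, which had been balanced on their needles, have toppled by themselves. They now lie on the table at about scene (410,298) and (476,300), clear of the grasp, and the arm was well above them. Next I check the gripper's calibration against the pictures.

```bash
python3 - <<'E'
from h import *
p=r.sense()["ee_pos"]
y=np.array([-np.sin(np.radians(12.5)),np.cos(np.radians(12.5)),0])
for dz in(.010,.017): print([proj("scene",p+[0,0,-dz]+s*y*.026).round(1).tolist() for s in(-1,0,1)])
for z,h in((.154,"top"),(.09,"collar")): print(h,proj("scene",[[.469,.3055,z]]).round(1),proj("top",[[.469,.3055,z]]).round(1))
E
```

```text
[[[411.7, 192.9]], [[423.0, 197.5]], [[434.5, 202.2]]]
[[[411.3, 195.4]], [[422.5, 200.0]], [[434.0, 204.7]]]
top [[417.1 226.3]] [[225.3 219.2]]
collar [[413.4 246.4]] [[230.9 220.9]]
```

Emit:
{"name": "play_rows", "arguments": {"motion": "50 0.5 -1 -30 0;50 0 0 -40 0;50 0 0 -40 0;50 0 0 -17 0;50 0 0 0 0;25 0 0 0 0;25 0 0 0 0", "newtons": 20}}

```text
clock: 3.48
ee_pos: [0.4702, 0.3053, 0.1228]
orientation: [0.001, -0.109, 0.994, 0.001]
ft_force: [-0.2, 0.4, 0.5]
finger_gap: 0.0252
```

```bash
python3 - <<'E'
from h import *
s=r.sense();print(s["ee_pos"],s["ft_force"],s["finger_gap"])
im=r.grab_frame("scene"); crop("s",im,370,180,90,100,6,"pics/e1.png")
im=r.grab_frame("top"); crop("t",im,190,180,80,70,7,"pics/e2.png")
E
```

```text
[0.47020069 0.30526017 0.12278389] [-0.22533328  0.37493012  0.48680567] 0.025196650494296927
```

View pics/e1.png

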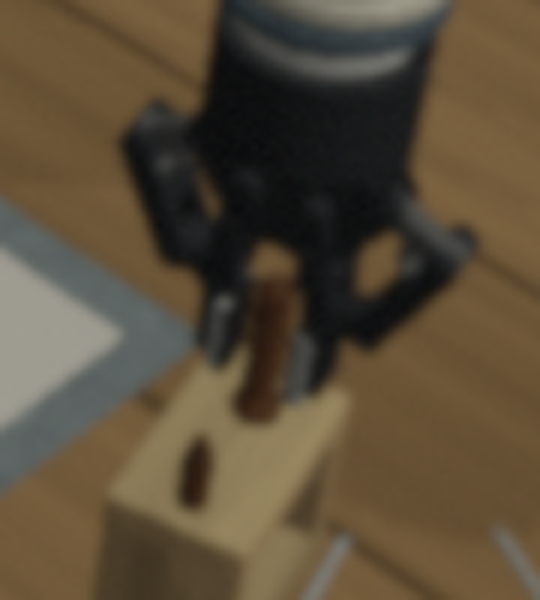

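View pics/e2.png

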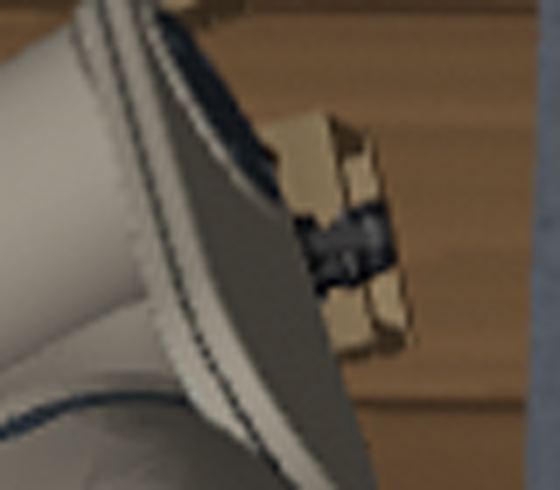

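The handle at crop (266,350) sits centred between the pads at (220,330) and (302,365). I'll close.

Emit:
{"name": "play_rows", "arguments": {"motion": "18 0 0 0 0;14 0 0 0 0;10 0 0 0 0;8 0 0 0 0;8 0 0 0 0", "newtons": 40}}

```text
clock: 4.2
ee_pos: [0.4696, 0.3047, 0.1216]
orientation: [0.0, -0.109, 0.994, 0.0]
ft_force: [-0.7, -1.6, 6.2]
finger_gap: 0.0127
```

```bash
python3 - <<'E'
from h import *
s=r.sense();print(s["ee_pos"],s["ft_force"],s["ft_torque"],s["finger_gap"])
E
```

```text
[0.46955075 0.30470937 0.1216024 ] [-0.68955587 -1.55091145  6.22514272] [-0.24552698  0.14002707  0.03378651] 0.012740312645209587
```

Emit:
{"name": "play_rows", "arguments": {"motion": "8 0 0 20 0;8 0 0 40 0;8 0 0 40 0;8 0 0 0 0;8 3 -40 0 0;8 3 -40 0 0;8 3 -40 0 0;8 3 -40 0 0;8 3 -43 -30 0;8 0 0 0 0;8 0 0 0 0"}}

```text
clock: 5.58
ee_pos: [0.4841, 0.1017, 0.1906]
orientation: [-0.001, -0.109, 0.994, 0.0]
ft_force: [0.1, 0.1, -0.1]
finger_gap: 0.0129
```

```bash
python3 - <<'E'
from h import *
s=r.sense();print(s["ee_pos"],s["orientation"],s["ft_force"],s["ft_torque"],s["finger_gap"])
p=s["ee_pos"]; tip=p+[0,0,-.1066]
for n,(x,y,w,h) in dict(scene=(300,140,90,100),top=(270,180,80,70)).items():
    im=r.grab_frame(n); crop(n,im,x,y,w,h,6,f"pics/f_{n}.png")
    print(n,((proj(n,[tip,tip+[0,0,.044],tip+[0,0,.07],p])-[x,y])*6).round(0).tolist(), ((proj(n,[[.484,.1015,.051]])-[x,y])*6).round())
E
```

```text
[0.48412357 0.10170736 0.1906342 ] [-6.42468226e-04 -1.08603980e-01  9.94084884e-01  7.97556948e-05] [ 0.07833979  0.13619514 -0.078671  ] [-0.02698472 -0.04418574 -0.02951167] 0.012944466546276139
scene [[269.0, 405.0], [273.0, 325.0], [276.0, 275.0], [280.0, 204.0]] [[266. 462.]]
top [[199.0, 220.0], [194.0, 213.0], [191.0, 208.0], [186.0, 201.0]] [[203. 226.]]
```

View pics/f_scene.png

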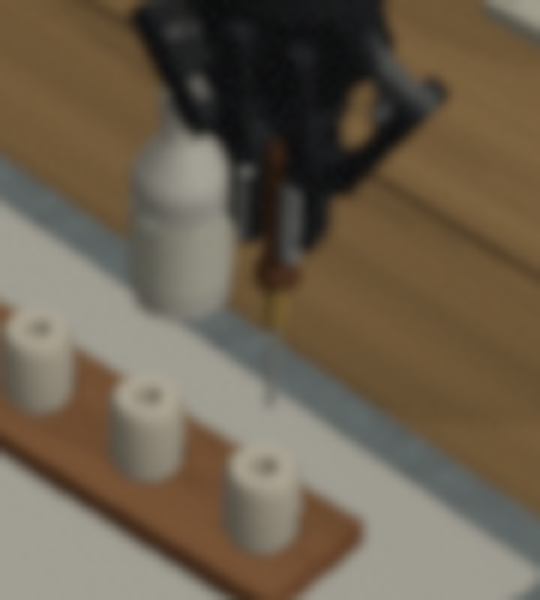

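View pics/f_top.png

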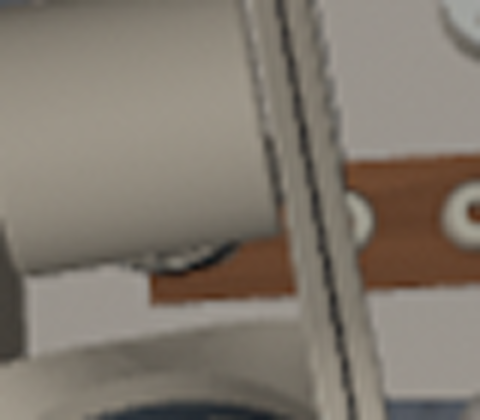

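```bash
cat > fit.py <<'E'
from h import *
from scipy.optimize import least_squares
prof=[(.016,.0165),(.017,.0165),(.045,.0165),(.051,.013)]
a=np.linspace(0,2*np.pi,40,endpoint=False)
def hull(n,x,y,z0=0.011):
    P=np.concatenate([np.c_[x+rr*np.cos(a),y+rr*np.sin(a),np.full(40,z+z0-.011)] for z,rr in prof])
    return cv2.convexHull(proj(n,P).astype(np.float32))
def cen(h):
    m=cv2.moments(h); return np.array([m["m10"],m["m01"]])/m["m00"]
if __name__=="__main__":
    N=[(.4833,.1015),(.4882,.0357),(.4932,-.0301),(.4981,-.0959)]
    for n in("scene","top"):
        im=cv2.imread(f"pics/{n}0.png").astype(float)
        w=im[:,:,0]/im[:,:,2]  # blue/red: bead ~.9, wood ~.4
        for x,y in N:
            h=hull(n,x,y); c=cen(h).round().astype(int)
            R=16 if n=="scene" else 11
            win=w[c[1]-R:c[1]+R+1,c[0]-R:c[0]+R+1]
            def soft(h,s=16):
                m=np.zeros(((2*R+1)*8,(2*R+1)*8),np.uint8)
                q=((h-c+R+.5)*8-.5); cv2.fillPoly(m,[q.round().astype(np.int32)],255)
                m=cv2.GaussianBlur(m.astype(np.float32)/255,(0,0),8*.8)
                return cv2.resize(m,(2*R+1,2*R+1),interpolation=cv2.INTER_AREA)
            # local fit: only pixels near the hull, with bead/wood levels fitted; mask bore
            bo=proj(n,[[x,y,.051]])[0]-c+R
            yy,xx=np.mgrid[:2*R+1,:2*R+1]
            d=np.array([[cv2.pointPolygonTest(h,(float(i+c[0]-R),float(j+c[1]-R)),True) for i in range(2*R+1)] for j in range(2*R+1)])
            ok=(abs(d)<3.0)&(np.hypot(xx-bo[0],yy-bo[1])>(3.5 if n=="scene" else 3.5))
            best=None
            for dx in np.arange(-5,5.1,.5):
                for dy in np.arange(-5,5.1,.5):
                    m=soft(hull(n,x+dx/1e3,y+dy/1e3))[ok]
                    A=np.c_[m,np.ones(m.size)]; s=np.linalg.lstsq(A,win[ok],rcond=None)[1][0]
                    if best is None or s<best[0]: best=(s,dx,dy)
            print(n,(x,y),best,"->",round(x+best[1]/1e3,4),round(y+best[2]/1e3,4))
E
python3 fit.py
```

```text
scene (0.4833, 0.1015) (np.float64(4.997458056507679), np.float64(-5.0), np.float64(-5.0)) -> 0.4783 0.0965
scene (0.4882, 0.0357) (np.float64(5.432374824793595), np.float64(-5.0), np.float64(-5.0)) -> 0.4832 0.0307
scene (0.4932, -0.0301) (np.float64(5.527718826329629), np.float64(-5.0), np.float64(-5.0)) -> 0.4882 -0.0351
scene (0.4981, -0.0959) (np.float64(5.471811712259589), np.float64(-4.0), np.float64(-5.0)) -> 0.4941 -0.1009
top (0.4833, 0.1015) (np.float64(0.23075640228899585), np.float64(0.5), np.float64(0.5)) -> 0.4838 0.102
top (0.4882, 0.0357) (np.float64(0.2680257883953477), np.float64(1.0), np.float64(0.5)) -> 0.4892 0.0362
top (0.4932, -0.0301) (np.float64(0.2622295744014622), np.float64(1.0), np.float64(0.0)) -> 0.4942 -0.0301
top (0.4981, -0.0959) (np.float64(0.27692956363779625), np.float64(1.0), np.float64(0.0)) -> 0.4991 -0.0959fit.py:14: RuntimeWarning: divide by zero encountered in divide
  w=im[:,:,0]/im[:,:,2]  # blue/red: bead ~.9, wood ~.4
```

The tip shows at crop (269,405), exactly where predicted, above bore 1 at (266,466). Going down.

Emit:
{"name": "play_rows", "arguments": {"motion": "8 0 0 -15 0;8 0 0 -12 0;8 0 0 -5 0;8 0 0 -5 0;8 0 0 -5 0;8 0 0 -5 0;8 0 0 -3 0;8 0 0 0 0"}}

```text
clock: 6.68
ee_pos: [0.4843, 0.1016, 0.1411]
orientation: [-0.0, -0.109, 0.994, -0.0]
ft_force: [-0.8, -1.1, 0.2]
finger_gap: 0.0133
```

```bash
python3 - <<'E'
from h import *
s=r.sense();print(s["ee_pos"],s["ee_pos"][2]-.1066,s["ft_force"],s["ft_torque"])
E
```

```text
[0.48431105 0.10162866 0.14113813] 0.03453813493038879 [-0.75271902 -1.12252557  0.24333189] [ 0.00224617 -0.03110501 -0.01663278]
```

Emit:
{"name": "play_rows", "arguments": {"motion": "8 0 0 -2.5 0;8 0 0 -2.5 0;8 0 0 -2 0;8 0 0 0 0"}}

```text
clock: 7.18
ee_pos: [0.4849, 0.1018, 0.1349]
orientation: [0.0, -0.109, 0.994, 0.0]
ft_force: [-1.3, -0.8, 7.8]
finger_gap: 0.013
```

Emit:
{"name": "play_rows", "arguments": {"motion": "8 0 0 -1.5 0;8 0 0 0 0"}}

```text
clock: 7.42
ee_pos: [0.4854, 0.1019, 0.1343]
orientation: [0.001, -0.109, 0.994, 0.0]
ft_force: [-2.4, -0.7, 16.1]
finger_gap: 0.013
```

Bead 1 stops the pin at 22 mm (tip z≈0.028, 16 N), so it is blind. Now bead 2.

Emit:
{"name": "play_rows", "arguments": {"motion": "8 0 0 12 0;8 0 0 24 0;8 2.5 -33 0 0;8 2.5 -32.5 0 0;8 0 0 0 0;8 0 0 -6 0;8 0 0 -4 0;8 0 0 -3 0;8 0 0 0 0"}}

```text
clock: 8.55
ee_pos: [0.4891, 0.0366, 0.1554]
orientation: [-0.0, -0.109, 0.994, 0.0]
ft_force: [-0.6, -1.4, 0.2]
finger_gap: 0.0132
```

Emit:
{"name": "play_rows", "arguments": {"motion": "8 0 0 -4 0;8 0 0 -4 0;8 0 0 -4 0;8 0 0 -2.5 0;8 0 0 -2.5 0;8 0 0 -2.5 0;8 0 0 -2 0;8 0 0 0 0"}}

```text
clock: 9.55
ee_pos: [0.4893, 0.0362, 0.1342]
orientation: [-0.0, -0.109, 0.994, 0.0]
ft_force: [-0.5, -0.4, 0.2]
finger_gap: 0.013
```

Emit:
{"name": "play_rows", "arguments": {"motion": "8 0 0 -2.5 0;8 0 0 -2.5 0;8 0 0 -2.5 0;8 0 0 -2.5 0;8 0 0 -2 0;8 0 0 -2 0;8 0 0 -2 0;8 0 0 0 0"}}

```text
clock: 10.55
ee_pos: [0.4893, 0.0362, 0.1182]
orientation: [-0.0, -0.109, 0.994, 0.0]
ft_force: [0.2, 0.2, -0.3]
finger_gap: 0.0129
```

Emit:
{"name": "play_rows", "arguments": {"motion": "8 0 0 -1.5 0;8 0 0 0 0"}}

```text
clock: 10.8
ee_pos: [0.4897, 0.0362, 0.1172]
orientation: [0.0, -0.109, 0.994, -0.0]
ft_force: [0.6, -0.1, 5.0]
finger_gap: 0.0128
```

Bead 2 is sound: the pin went 40 mm to the nest floor. Now bead 3.

Emit:
{"name": "play_rows", "arguments": {"motion": "8 0 0 20 0;8 0 0 32 0;8 2.5 -33 0 0;8 2.5 -33 0 0;8 0 0 0 0;8 0 0 -6 0;8 0 0 -4 0;8 0 0 -3 0;8 0 0 0 0"}}

```text
clock: 11.92
ee_pos: [0.4941, -0.0294, 0.1554]
orientation: [-0.0, -0.109, 0.994, 0.0]
ft_force: [0.2, 0.2, -0.8]
finger_gap: 0.0126
```

Emit:
{"name": "play_rows", "arguments": {"motion": "8 0 0 -4 0;8 0 0 -4 0;8 0 0 -4 0;8 0 0 -2.5 0;8 0 0 -2.5 0;8 0 0 -2.5 0;8 0 0 -2 0;8 0 0 0 0"}}

```text
clock: 12.92
ee_pos: [0.4943, -0.0298, 0.1342]
orientation: [-0.0, -0.109, 0.994, 0.0]
ft_force: [-0.0, -0.2, -0.8]
finger_gap: 0.013
```

Emit:
{"name": "play_rows", "arguments": {"motion": "8 0 0 -2.5 0;8 0 0 -2.5 0;8 0 0 -2.5 0;8 0 0 -2.5 0;8 0 0 -2 0;8 0 0 -2 0;8 0 0 -2 0;8 0 0 -1.5 0;8 0 0 0 0"}}

```text
clock: 14.05
ee_pos: [0.4947, -0.0298, 0.1172]
orientation: [0.0, -0.109, 0.994, -0.0]
ft_force: [-0.1, -0.1, 5.4]
finger_gap: 0.013
```

Bead 3 is sound too. Now bead 4.

Emit:
{"name": "play_rows", "arguments": {"motion": "8 0 0 20 0;8 0 0 32 0;8 2.5 -33 0 0;8 2.5 -33 0 0;8 0 0 0 0;8 0 0 -6 0;8 0 0 -4 0;8 0 0 -3 0;8 0 0 0 0"}}

```text
clock: 15.18
ee_pos: [0.4992, -0.0954, 0.1554]
orientation: [-0.0, -0.109, 0.994, 0.0]
ft_force: [0.4, -0.2, 0.4]
finger_gap: 0.0124
```

Emit:
{"name": "play_rows", "arguments": {"motion": "8 0 0 -4 0;8 0 0 -4 0;8 0 0 -4 0;8 0 0 -2.5 0;8 0 0 -2.5 0;8 0 0 -2.5 0;8 0 0 -2 0;8 0 0 0 0"}}

```text
clock: 16.18
ee_pos: [0.4998, -0.0959, 0.1349]
orientation: [0.0, -0.109, 0.994, -0.0]
ft_force: [-0.8, -0.2, 7.2]
finger_gap: 0.0129
```

Emit:
{"name": "play_rows", "arguments": {"motion": "8 0 0 -1.5 0;8 0 0 0 0"}}

```text
clock: 16.42
ee_pos: [0.5003, -0.096, 0.1343]
orientation: [0.001, -0.109, 0.994, -0.0]
ft_force: [-2.8, 0.5, 15.2]
finger_gap: 0.0131
```

Bead 4 also stops at 22 mm with 15 N, so beads 1 and 4 are blind. Back to the stand with the tool.

Emit:
{"name": "play_rows", "arguments": {"motion": "8 0 0 20 0;8 0 0 40 0;8 0 20 28.5 0;8 -5 50 0 0;8 -5 50 0 0;8 -5 50 0 0;8 -5 50 0 0;8 -5 50 0 0;8 -5 50 0 0;8 0 50 0 0;8 0 30.5 0 0;8 0 0 0 0;8 0 0 0 0"}}

```text
clock: 18.05
ee_pos: [0.4691, 0.3041, 0.221]
orientation: [-0.0, -0.109, 0.994, -0.0]
ft_force: [-0.3, 0.2, -0.7]
finger_gap: 0.0126
```

```bash
python3 - <<'E'
from h import *
s=r.sense();print(s["ee_pos"],s["orientation"],s["ft_force"],s["finger_gap"])
tip=s["ee_pos"]+[0,0,-.1066]
n="scene";x,y=370,160
im=r.grab_frame(n); crop(n,im,x,y,90,110,5,f"pics/g1.png")
print(((proj(n,[tip,tip+[0,0,.07],[.4696,.3047,.085]])-[x,y])*5).round(0).tolist())
E
```

```text
[0.46906439 0.30408744 0.22102151] [-3.66314435e-04 -1.09107622e-01  9.94029827e-01 -3.10416383e-04] [-0.28540177  0.22063401 -0.6613706 ] 0.012636859130568995
[[221.0, 393.0], [242.0, 280.0], [213.0, 439.0]]
```

View pics/g1.png

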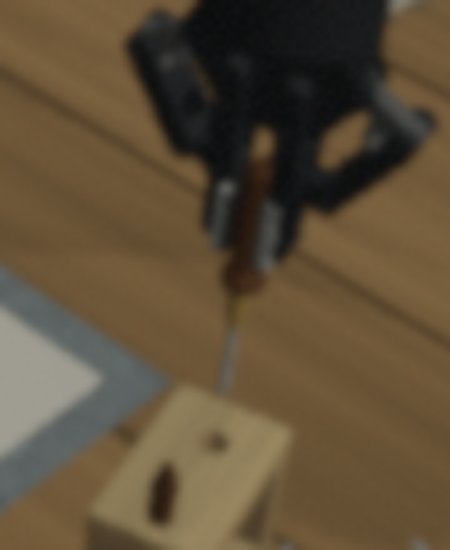

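The tip at crop (223,392) heads for the hole at (216,441), which lies about 1–2 mm further towards +y. I'll lower with a 1 mm correction, checking the force.

Emit:
{"name": "play_rows", "arguments": {"motion": "8 0.5 1 -15 0;8 0 0 -15 0;8 0 0 -10 0;8 0 0 -10 0;8 0 0 0 0"}}

```text
clock: 18.73
ee_pos: [0.4695, 0.3054, 0.1703]
orientation: [-0.001, -0.109, 0.994, -0.0]
ft_force: [0.1, -1.0, -0.3]
finger_gap: 0.0129
```

Emit:
{"name": "play_rows", "arguments": {"motion": "8 0 0 -10 0;8 0 0 -10 0;8 0 0 -10 0;8 0 0 -8 0;8 0 0 0 0"}}

```text
clock: 19.35
ee_pos: [0.4695, 0.3054, 0.1325]
orientation: [-0.001, -0.109, 0.994, -0.0]
ft_force: [0.2, -0.2, 0.8]
finger_gap: 0.0133
```

Emit:
{"name": "play_rows", "arguments": {"motion": "8 0 0 -4 0;8 0 0 -3 0;8 0 0 -2 0;8 0 0 -1 0;8 0 0 0 0"}}

```text
clock: 19.98
ee_pos: [0.4699, 0.3057, 0.1233]
orientation: [0.0, -0.109, 0.994, 0.0]
ft_force: [-0.2, 0.7, -0.8]
finger_gap: 0.0127
```

Emit:
{"name": "play_rows", "arguments": {"motion": "8 0 0 -1.5 0;8 0 0 0 0"}}

```text
clock: 20.23
ee_pos: [0.4698, 0.3057, 0.1217]
orientation: [-0.0, -0.109, 0.994, -0.0]
ft_force: [-0.6, -0.6, -0.1]
finger_gap: 0.0127
```

Emit:
{"name": "play_rows", "arguments": {"motion": "14 0 0 -0.5 0;18 0 0 0 0;24 0 0 0 0;36 0 0 0 0;45 0 0 0 0;45 0 0 0 0"}}

```text
clock: 20.98
ee_pos: [0.4699, 0.3057, 0.1213]
orientation: [0.0, -0.109, 0.994, -0.0]
ft_force: [0.0, -0.0, 0.5]
finger_gap: 0.045
```

```bash
python3 - <<'E'
from h import *
s=r.sense();print(s["ee_pos"],s["ft_force"],s["finger_gap"])
n="scene";x,y=370,160
im=r.grab_frame(n); crop(n,im,x,y,90,110,5,f"pics/g2.png")
E
```

```text
[0.46990131 0.30567474 0.12133629] [ 0.01968413 -0.01847916  0.45932351] 0.04497644007875117
```

View pics/g2.png

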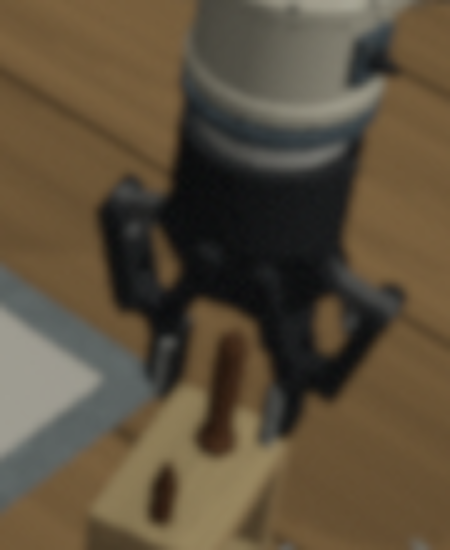

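The needle tool hangs upright in its hole, with the handle at crop (225,390) and the collar on the plate at (217,440). Now to bead 1.

Emit:
{"name": "play_rows", "arguments": {"motion": "45 0 0 25 0;45 0 0 40 0;45 0 0 35 0;45 2.5 -34 0 -2;45 2.5 -34 0 -2;45 2.5 -34 0 -2;45 2.5 -34 0 -2.2;45 2.5 -34 -20 0;45 2 -33 -30 0;45 0 0 -40 0;45 0 0 -15 0;45 0 0 0 0;45 0 0 0 0"}}

```text
clock: 22.65
ee_pos: [0.4852, 0.1033, 0.1174]
orientation: [0.001, -0.038, 0.999, 0.0]
ft_force: [-0.7, -0.3, -0.3]
finger_gap: 0.045
```

```bash
python3 - <<'E'
from h import *
s=r.sense();print(s["ee_pos"],s["orientation"],s["ft_force"],s["finger_gap"])
n="scene";x,y=280,120
im=r.grab_frame(n); crop(n,im,x,y,190,150,4,f"pics/k1.png")
E
```

```text
[0.48522724 0.10325093 0.11736304] [ 8.70152276e-04 -3.80227229e-02  9.99276486e-01  1.38711208e-04] [-0.65965662 -0.2704573  -0.34344561] 0.04499473453476378
```

View pics/k1.png

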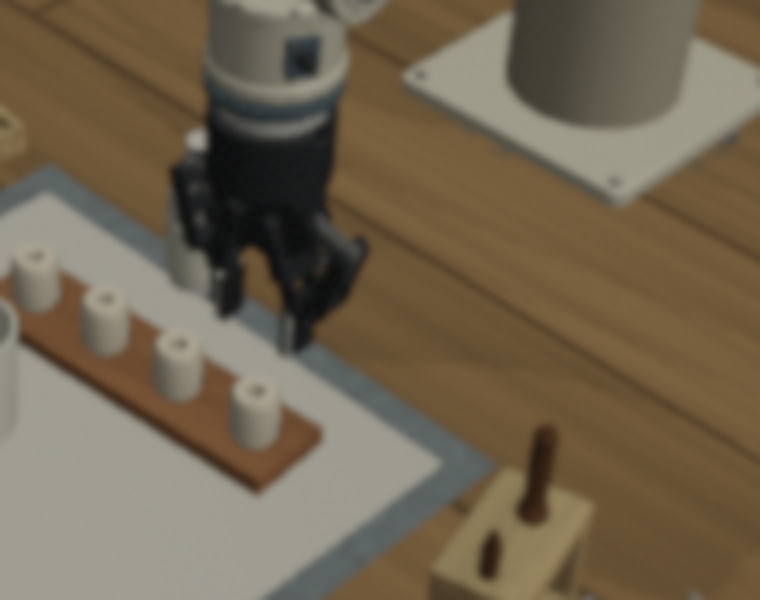

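Tool upright in the stand at crop (540,475); bead 1 at (255,410) is centred under the fingers. Descending.

Emit:
{"name": "play_rows", "arguments": {"motion": "45 0 0 -25 0;45 0 0 -25 0;45 0 0 -15 0;45 0 0 -10 0;45 0 0 0 0;38 0 0 0 0;34 0 0 0 0;28 0 0 0 0;26 0 0 0 0;26 0 0 0 0", "newtons": 30}}

```text
clock: 23.95
ee_pos: [0.4849, 0.1027, 0.0421]
orientation: [0.001, -0.038, 0.999, 0.0]
ft_force: [-0.7, -0.9, 5.4]
finger_gap: 0.0315
```

```bash
python3 - <<'E'
from h import *
s=r.sense();print(s["ee_pos"],s["ft_force"],s["finger_gap"])
n="scene";x,y=280,150
im=r.grab_frame(n); crop(n,im,x,y,110,100,6,f"pics/k2.png")
E
```

```text
[0.48488439 0.10273841 0.04208306] [-0.74396137 -0.9435098   5.3656173 ] 0.031519217328547976
```

View pics/k2.png

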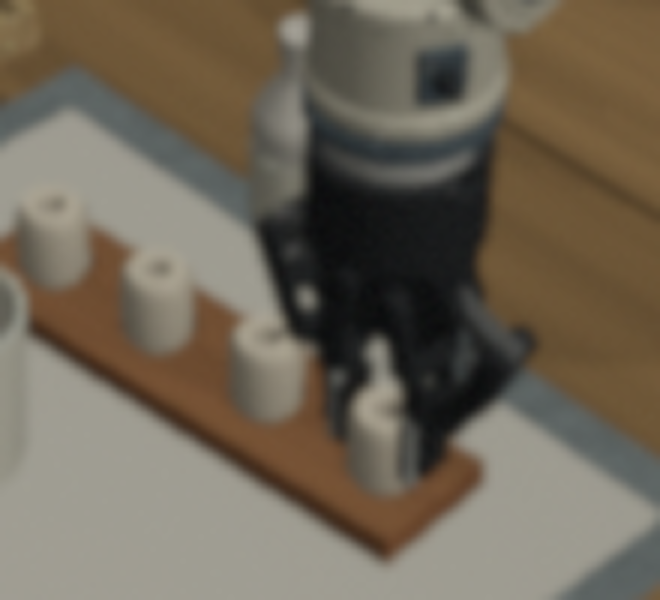

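Emit:
{"name": "play_rows", "arguments": {"motion": "26 0 0 10 0;26 0 0 30 0;26 0 0 50 0;26 0 0 50 0;26 0 -20 25 0;26 0 -40 0 0;26 0 -50 0 0;26 0 -50 0 0;26 0 -50 0 0;26 0 -50 0 0;26 -18 -50 0 0;26 -18 -50 0 0;26 -18 -42 0 0;26 -20 -30 0 0;26 0 -10 0 0;26 0 0 0 0;26 0 0 0 0"}}

```text
clock: 26.12
ee_pos: [0.4109, -0.3384, 0.2064]
orientation: [0.0, -0.038, 0.999, 0.0]
ft_force: [-0.1, 0.1, -0.4]
finger_gap: 0.0319
```

```bash
python3 - <<'E'
from h import *
s=r.sense();print(s["ee_pos"],s["orientation"],s["joint_pos"][5],s["ft_force"],s["finger_gap"])
for n,x,y,w,h in(("scene",190,60,160,140),("top",400,160,120,120)):
    im=r.grab_frame(n); crop(n,im,x,y,w,h,4,f"pics/m_{n}.png")
E
```

```text
[ 0.41085938 -0.33836808  0.2063838 ] [ 6.54689379e-06 -3.81368598e-02  9.99272512e-01  1.60732822e-04] -2.358704221243085 [-0.14341071  0.1186788  -0.35772049] 0.031941102785782154
```

View pics/m_scene.png

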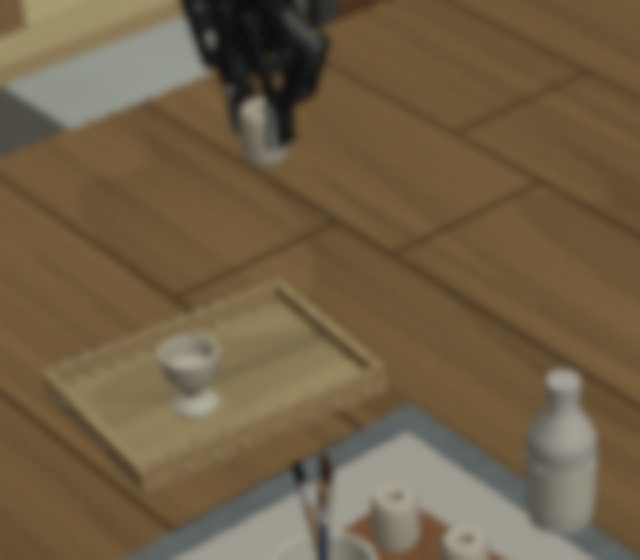

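Bead 1 is held upright at crop (262,130) over the tray, and the egg cup, pot and bottle stand undisturbed. Lowering.

Emit:
{"name": "play_rows", "arguments": {"motion": "26 0 0 -50 0;26 0 0 -50 0;26 0 0 -35 0;26 0 0 -18 0;26 0 0 -8 0;26 0 0 -5 0;26 0 0 0 0;26 0 0 0 0"}}

```text
clock: 27.22
ee_pos: [0.4108, -0.3397, 0.0412]
orientation: [0.001, -0.038, 0.999, -0.001]
ft_force: [-0.3, 0.7, -1.4]
finger_gap: 0.031
```

Emit:
{"name": "play_rows", "arguments": {"motion": "26 0 0 -2 0;26 0 0 -1.5 0;26 0 0 0 0"}}

```text
clock: 27.6
ee_pos: [0.4105, -0.3395, 0.0371]
orientation: [0.0, -0.038, 0.999, -0.0]
ft_force: [-0.3, 0.8, 3.0]
finger_gap: 0.0322
```

Emit:
{"name": "play_rows", "arguments": {"motion": "34 0 0 0 0;37 0 0 0 0;42 0 0 0 0;45 0 0 0 0;45 0 0 0 0;45 0 0 15 0;45 0 0 40 0;45 0 0 50 0;45 0 0 20 0;45 0 0 0 0"}}

```text
clock: 28.85
ee_pos: [0.4113, -0.3402, 0.1643]
orientation: [0.002, -0.038, 0.999, -0.002]
ft_force: [-0.9, -0.7, -0.1]
finger_gap: 0.0448
```

```bash
python3 - <<'E'
from h import *
s=r.sense();print(s["ee_pos"],s["ft_force"],s["finger_gap"])
for n,x,y,w,h in(("scene",190,60,160,140),):
    im=r.grab_frame(n); crop(n,im,x,y,w,h,4,f"pics/n_{n}.png")
E
```

```text
[ 0.41132485 -0.34015628  0.16431407] [-0.88224113 -0.71517713 -0.10554201] 0.044765040173683185
```

View pics/n_scene.png

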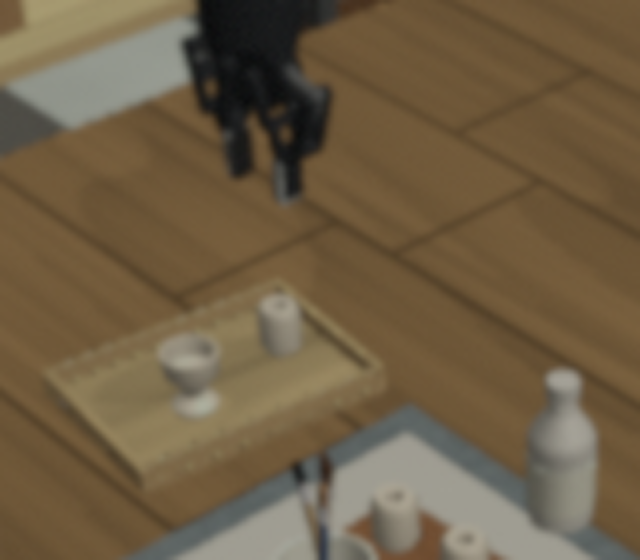

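Bead 1 stands upright in the tray at crop (280,325). Now bead 4.

Emit:
{"name": "play_rows", "arguments": {"motion": "45 20 30 0 0;45 20 45 0 0;45 20 50 0 0;45 20 50 0 0;45 9 45 0 0;45 0 23.5 0 0;45 0 0 -30 0;45 0 0 -40 0;45 0 0 -25 0;45 0 0 -15 0;45 0 0 -10 0;45 0 0 0 0"}}

```text
clock: 30.4
ee_pos: [0.4991, -0.0958, 0.0414]
orientation: [-0.0, -0.038, 0.999, 0.0]
ft_force: [0.2, -0.1, 0.6]
finger_gap: 0.0449
```

```bash
python3 - <<'E'
from h import *
s=r.sense();print(s["ee_pos"],s["ft_force"],s["finger_gap"])
for n,x,y,w,h in(("scene",240,110,110,100),):
    im=r.grab_frame(n); crop(n,im,x,y,w,h,6,f"pics/o_{n}.png")
E
```

```text
[ 0.49911632 -0.095797    0.04137457] [ 0.17307493 -0.08422447  0.5849008 ] 0.04487753590091341
```

View pics/o_scene.png

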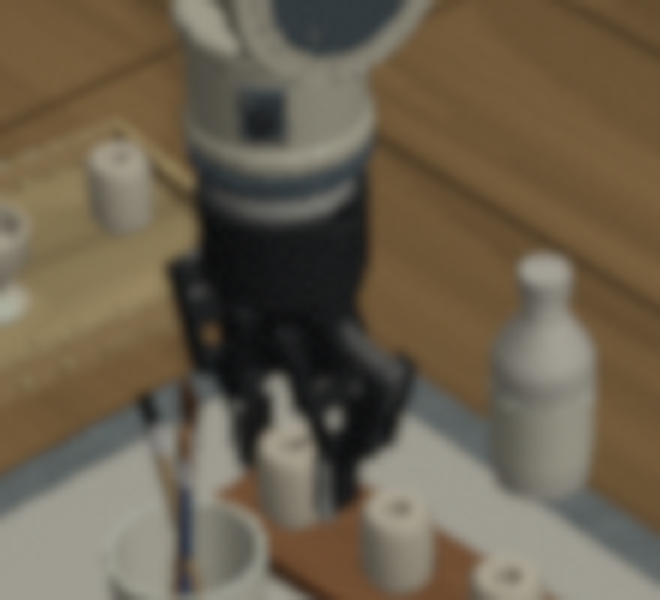

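The fingers straddle bead 4 at crop (287,475). Closing and lifting, then carrying to (0.448, -0.308).

Emit:
{"name": "play_rows", "arguments": {"motion": "38 0 0 0 0;34 0 0 0 0;28 0 0 0 0;26 0 0 0 0;26 0 0 0 0", "newtons": 30}}

```text
clock: 31.08
ee_pos: [0.5, -0.096, 0.0427]
orientation: [0.001, -0.038, 0.999, -0.0]
ft_force: [-1.1, -0.5, 5.6]
finger_gap: 0.0318
```

Emit:
{"name": "play_rows", "arguments": {"motion": "26 0 0 10 0;26 0 0 30 0;26 0 0 50 0;26 0 0 40 0;26 -5 -30 0 0;26 -10 -45 0 0;26 -12 -45 0 0;26 -12 -45 0 0;26 -12 -35 0 0;26 0 -12 0 0;26 0 0 0 0;26 0 0 -40 0;26 0 0 -40 0;26 0 0 -25 0;26 0 0 -15 0;26 0 0 -8 0;26 0 0 0 0;26 0 0 0 0"}}

```text
clock: 33.33
ee_pos: [0.4489, -0.3081, 0.0447]
orientation: [0.001, -0.038, 0.999, -0.0]
ft_force: [0.4, 0.5, -1.2]
finger_gap: 0.0314
```

```bash
python3 - <<'E'
from h import *
s=r.sense();print(s["ee_pos"],s["ft_force"],s["finger_gap"])
for n,x,y,w,h in(("scene",190,80,110,100),):
    im=r.grab_frame(n); crop(n,im,x,y,w,h,6,f"pics/q_{n}.png")
E
```

```text
[ 0.44894905 -0.30809793  0.04465253] [ 0.41159795  0.48820556 -1.20631175] 0.03142894154721225
```

View pics/q_scene.png

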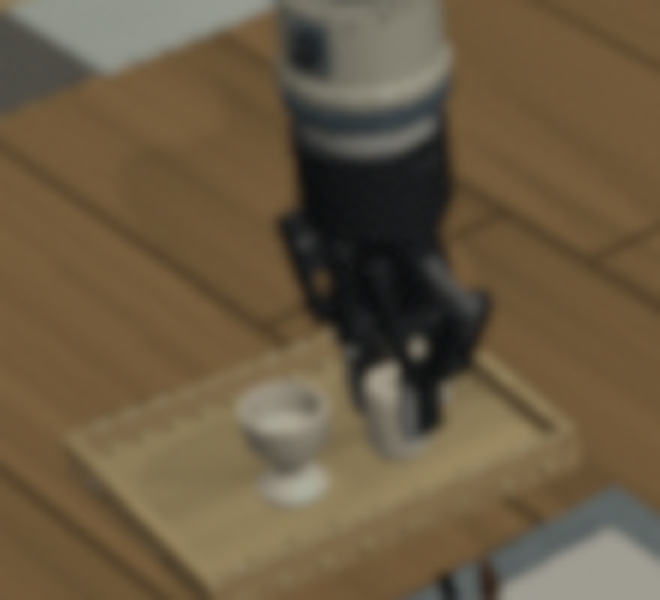

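Emit:
{"name": "play_rows", "arguments": {"motion": "26 0 0 -3 0;26 0 0 -2.5 0;26 0 0 -1.5 0;26 0 0 0 0"}}

```text
clock: 33.88
ee_pos: [0.4484, -0.3079, 0.0377]
orientation: [0.0, -0.038, 0.999, -0.0]
ft_force: [-2.5, 2.4, 10.7]
finger_gap: 0.0317
```

Emit:
{"name": "play_rows", "arguments": {"motion": "34 0 0 0.5 0;37 0 0 0 0;42 0 0 0 0;45 0 0 0 0;45 0 0 0 0;45 0 0 15 0;45 0 0 40 0;45 0 0 50 0;45 0 0 50 0;45 -40 0 40 0;45 -40 30 20 0;45 0 0 0 0;45 0 0 0 0"}}

```text
clock: 35.5
ee_pos: [0.3689, -0.2782, 0.2532]
orientation: [0.001, -0.038, 0.999, -0.001]
ft_force: [1.2, 0.3, -0.3]
finger_gap: 0.0447
```

```bash
python3 - <<'E'
from h import *
s=r.sense();print(s["clock"],s["ee_pos"],s["ft_force"],s["finger_gap"])
for n in("scene","top"):
    im=r.grab_frame(n); cv2.imwrite(f"pics/z_{n}.png",im[:,:,::-1])
    for t in("brush_pot","glaze_bottle","egg_cup"):
        print(n,t,[(d["centre"].round(3) if hasattr(d["centre"],"round") else d["centre"],round(d["p"],2)) for d in r.recognise(n,t)[:1]])
    if n=="scene": crop(n,im,190,110,190,140,4,"pics/z1.png"); crop(n,im,350,200,150,130,4,"pics/z2.png")
    else: crop(n,im,280,140,220,140,3,"pics/z3.png")
E
```

```text
35.5 [ 0.36886366 -0.27819271  0.25324053] [ 1.23940543  0.3023559  -0.34581997] 0.04470633699901187
scene brush_pot [([0.6065, -0.0355, 0.0626], 0.83)]
scene glaze_bottle [([0.3992, -0.0378, 0.0669], 0.84)]
scene egg_cup [([0.51, -0.3147, 0.0444], 0.47)]
top brush_pot [([0.4945, 0.2976, 0.0856], 0.72)]
top glaze_bottle [([0.3884, -0.0478, 0.0819], 0.65)]
top egg_cup [([0.5071, -0.3268, 0.0428], 0.55)]
```

View pics/z1.png

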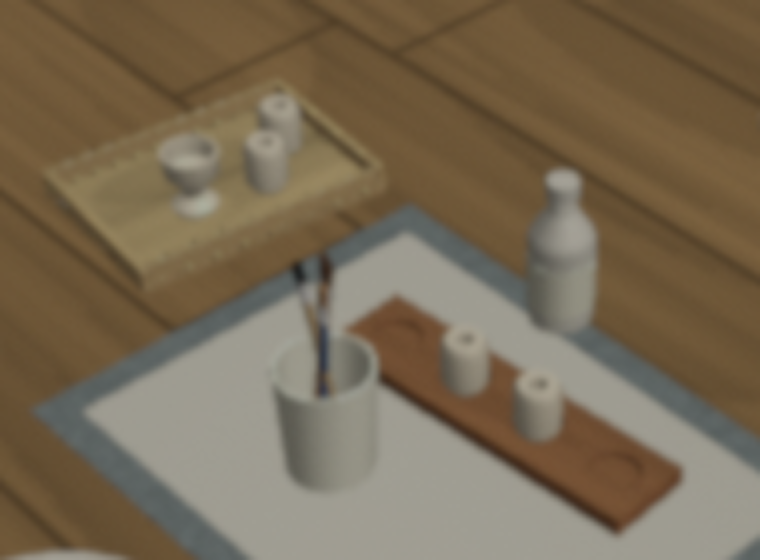

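View pics/z2.png

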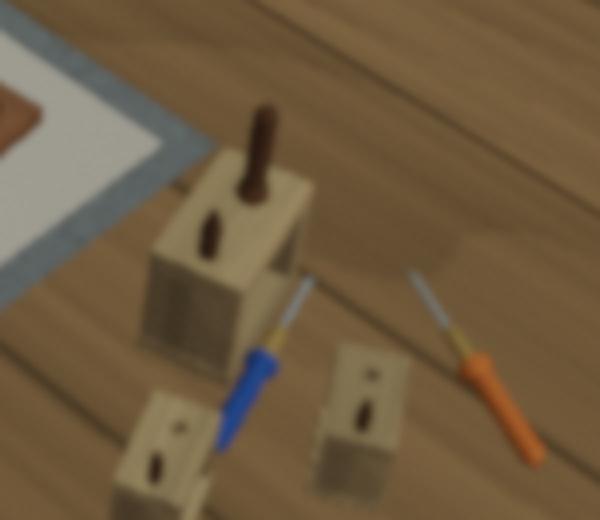

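View pics/z3.png

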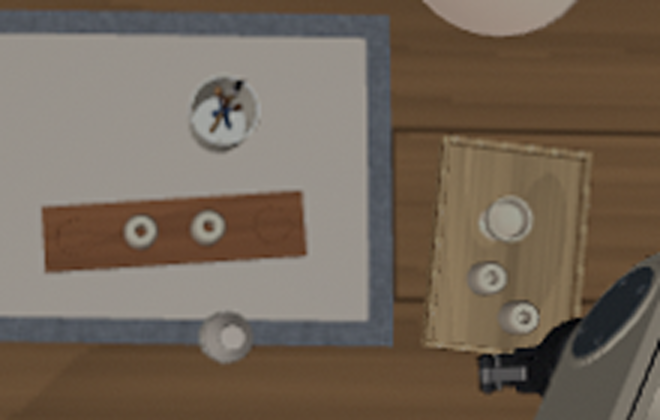

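In the top view, two beads stand upright in the tray at (488,278) and (520,317). Beads 2 and 3 are still in their nests at (140,231) and (207,227). The tool hangs in its stand, and the bystanders are where they were. Handing in.

```bash
python3 -c "
from rig import r
print(r.hand_in())"
```

```text
the job is handed in; nothing more can be done
None
```

I felt down the four beads from the robot's left to its right and handed the job in at about 36 s.

| Bead | Result | Pin stopped at | Wrist force | Where it stands now |
|---|---|---|---|---|
| 1 | blind | about 22 mm | 16 N | tray, about (0.41, -0.34) |
| 2 | sound | 40 mm, nest floor | 5 N | its nest |
| 3 | sound | 40 mm, nest floor | 5 N | its nest |
| 4 | blind | about 22 mm | 15 N | tray, about (0.448, -0.308) |

The needle tool hangs upright in its hole in the stand. The last pictures show both blind beads upright in the tray, and the pot, bottle and egg cup standing where they were. The gripper was empty and clear of everything.

- **Look-alikes fell:** the blue and orange needle tools, which had been balanced on their needle points, fell over during the first move. The arm was well above them and measured no contact. They lie on the table and I left them alone.
- **One bad detection:** in the last check, the network placed the brush pot at the stand in the top view. I took that as a false detection, because both pictures show the pot in its original place.

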